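# Wind a spacer into the length comparator, three turns exactly

### The arm

A 6-joint arm with a two-finger parallel gripper is mounted at the origin on a cart in front of the work surface, level with it; the furniture and walls round the work are solid. World frame = base frame: x ahead of the robot, y to its left, z up, the work surface at z = 0. Lengths are in m, angles in rad, forces in N, time in s.
With the tool pointing down it reaches from about 0.3 to 0.95 m from the base axis. Payload 3.1 kg.
Tool frame: the origin (TCP) lies midway between the tips of the shut fingers; the grasp point (between the pads) lies 19 mm behind it; z points along the fingers, y is the line along which they close (so a half turn about z gives the same grasp; the last joint's range is limited). The gripper opens to 85 mm and grips with 20 to 120 N. Pads are 22 mm wide; open, the fingers measure 114 mm over their backs; the gripper's body (76 mm by 85 mm) begins 54 mm behind the grasp point. The pads swing forward as they close: fully open they stand 13 mm farther back than shut.
Start: joints at [-1.362, 0.308, 1.634, -0, 1.2, -0.07], TCP at [0.172, -0.601, 0.198] pointing down, gripper open.
Joint ranges: [-3.06, 3.06], [-0.79, 1.96], [0.05, 2.63], [-1.19, 4.34], [0.05, 2.64], [-2.94, 2.94]. Speed limits (rad/s): [2.79, 2.79, 3.14, 3.14, 3.14, 3.14].

### API

Orientations are given as a 3x3 rotation matrix whose columns are the frame's x, y, z axes.
In Python, from station import * gives the robot as it stands.
- The arm moves only by the tool play_rows, never from a script. Its argument "series" is one flat list of numbers, 7 for each row, row after row: the shift along the world's x, y, z in mm, then the turn, a rotation vector about the world's x, y, z in degrees, then the closure, from 0 (fully open) to 1 (shut). In form: [dx, dy, dz, wx, wy, wz, grip, dx, dy, dz, wx, wy, wz, grip, ...]. A call has 1 to 12 rows; each row is the pose to reach, as a shift and turn from the pose commanded when the call began; what a row does not reach only later rows make up. A row lasts 1/12 s, in which the tool goes at most 41.7 mm and 7.16 degrees, less where a joint would pass 70% of its speed; a pose out of reach is approached as far as the arm can. A call with a gripper value outside its range is refused whole. The fingers move at their own pace and stop on an object; "squeeze" is the grip in N (left out, the last holds). Time passes only in rows, so rows that repeat a pose let the fingers close. It gives the time, the measured TCP pose, the force, the opening and the grip force at its end, in the units of the state.
- state(): the state, without advancing time (a new reading comes with each control period).
- grab_frame(name): name is "scene" or "top" or "wrist"; returns (picture, depth): 400x640x3 uint8, red, green, blue; 400x640 float32, m along the optical axis (not along the pixel's ray), 0 where there is no reading.
- calibration(name): a dict with "mtx" (3x3 intrinsics, pixels), "k1" (the pictures are not rectified: a ray, as slopes to the right and down, at radius r is drawn at 1 + k1 r^2 times it, then the intrinsics apply), "R" (3x3) and "t" (3): a world point X has camera coordinates R X + t. Camera axes: x right, y down, z forward; pixel columns grow to the right and rows downward; lengths in m; the calibration is good to about 2 mm. A picture is of the moment at which its call begins: read the wrist's pose just before it. calibration takes no time and is no camera call; for the wrist camera it gives the pose at the moment of the call.
- hand_in(): hands the job in; it is judged then, once.
The state is a dict: "clock": time; "joint_pos": joint angles; "joint_velocities": joint speeds; "joint_torque": joint torques, N m; "tcp_pos": TCP position; "eef_rot": TCP orientation; "wrist_force": force on the tool from outside, world axes, zero at the start; "torque": the same for the moment, N m; "gripper_width": opening from 0.0 (shut) to 1.0 (fully open); "grasp_force": force on a finger pad.
Only numpy, scipy, OpenCV 4.12 (cv2) and the standard library are available. Lean on these libraries where they do the work, as an engineer would, in place of code of your own. Each camera call takes 0.05 s, during which the arm holds its last target. There are 200 camera calls.

### The job

The comparator on the bench was zeroed on the plain steel master bar and its tail was then backed off exactly three turns of the crank. Lay the aluminium spacer with the round turned ends in the two saddles, stand the loose crank on the square of the drive, and wind the tail in again by exactly three full turns clockwise (seen from above), counting them yourself, so that the needle shows how far the spacer differs from the master. Leave the crank on the drive and leave the master bar and the other things on the bench where they are.

Things in the scene. Friction and masses are not known exactly. Their poses are not given: they have to be found in the camera images.
- comparator: Bench length comparator, fixed; grey bed 76 x 370 mm, top at z = 22 mm. Origin: middle of its underside, at table height; y along its length, z up. From +y to -y: dial gauge (face to -x) in a post, two saddles, tail carriage (66 mm wide, 73 mm high), and a gearbox 60 x 62 mm, 80 mm high, centred at y = -151 mm. Measuring axis at x = 0, z = 54 mm.
- seat (a point): Fixed point midway between the saddles at floor height, 40 mm above the table. Saddles: 10 mm long, 30 mm to +y and -y of it; cheeks 33 mm apart, flaring out above z = 54 mm, top at 66 mm; 50 mm free for fingers between them. The spacer belongs with its origin here, its length along the comparator's y; about 6 mm play either way along y at the start.
- plunger_tip (a point): Tip of the dial gauge's sprung plunger (14 mm across), 54 mm above the table, pointing to the comparator's -y. It gives way to +y, 12 mm at most, with about 1 N at first and 0.3 N more per mm.
- tail_face (a point): Centre of the tail carriage's round anvil face (16 mm across), 54 mm above the table. It moves to the comparator's +y, toward the plunger, 6 mm for each clockwise turn of the drive (18 mm in three turns), and pushes the spacer along the saddles against the plunger. The three turns count from where the drive stands at the start.
- drive: Upright steel drive on the gearbox: a 14 mm square 26 mm tall, its top 8 mm tapering to 7 mm. Origin on its axis at the foot, 85 mm above the table, on a round boss where the crank's hub comes to rest; x, y square to its flats, z up. Light friction (0.05 N m); stays where it is left. Its pose shows the angle within a turn only; nothing shows the number of turns.
- crank: Loose steel crank, 370 g, balanced, standing on its hub. Origin: centre of the hub's underside; z up, x along the arm to the grip. Hub 34 mm square and tall, with a 16.4 mm square socket 28 mm deep below, sides along x and y: fits the drive four ways, 1 mm spare all round, 10 degrees of play. Arm 18 mm wide, x -44 to 69, z 32 to 44 mm. Lift it by the boss, 26 mm across, z 44 to 72 mm.
- grip_mid (a point): Middle of the crank's upright black grip: 24 mm across, freely revolving, 65 mm from the hub's axis along the crank's x, from 46 to 106 mm above the hub's underside; this point is at 76 mm. At the arm's other end, x = -42 mm, is a counterweight 33 mm across (z = 26 to 52 mm).
- spacer: Loose aluminium spacer, about 220 g, 110.5 mm long over all: a square bar 28 x 28 mm, 78.5 mm long, with a round turned end 22 mm across and 16 mm long, behind a neck groove, at each end. Lies on one flat; origin at the middle of its underside, length along its y, z up.
- master: Loose master bar, plain steel, 28 x 28 x 112 mm, square from end to end without turned ends, 600 g. Origin at the middle of its underside, length along its y. Stays where it lies.
- marker: Black felt marker, 134 mm long, 16 mm thick, lying; origin at the middle of its underside. A bystander.
- tape_black: Roll of black insulating tape, 62 mm across, 19 mm high, lying flat; origin at the middle of its underside. A bystander.
- screw_bowl: Steel dish with screws, 74 mm across, 18 mm high; origin at the middle of its underside. A bystander.

How it is judged:
By the outcome, as a careful person would: the job done as asked, in the order asked, and still so for the second after the job is handed in, with the robot touching nothing.
It also fails if it takes over 70 s, if anything falls off the work surface, if the arm or the gripper's body presses on something with over 40 N, if the wrist force passes 120 N, or if a joint passes its speed limit or range.

## Working session

There is one attempt and no reset: what is moved stays moved. The work goes in short steps, Python scripts to look and compute and a tool call to move; the robot and the scene stay as the last step left them, time stands still between calls to the robot, and variables do not carry over. Pictures are saved under pics/ and viewed, at most 12 in all, crops included, and the job is handed in when it is done.

Besides the shell and the picture viewer there is one more tool, called after "Emit:" as name(argument=value, ...) on one line, values as JSON. play_rows: Moves the arm, as the interface text tells. Its arguments: {"type":"object","properties":{"series":{"type":"array","items":{"type":"number"}},"squeeze":{"type":"number"}},"required":["series"]}

```bash
ls; mkdir -p pics
cat > h.py <<'E'
from station import *
import numpy as np, cv2
def ray(c,uv):
    K=np.array(c["mtx"]);uv=np.atleast_2d(np.array(uv,float))
    d=np.c_[(uv[:,0]-K[0,2])/K[0,0],(uv[:,1]-K[1,2])/K[1,1]]
    s=d.copy()
    for _ in range(20): s=d/(1+c["k1"]*(s**2).sum(1))[:,None]
    return np.c_[s,np.ones(len(s))]
def onplane(c,uv,z):
    R=np.array(c["R"]);t=np.array(c["t"]);o=-R.T@t
    w=ray(c,uv)@R
    return o+w*((z-o[2])/w[:,2])[:,None]
def cloud(c,dep):
    v,u=np.mgrid[0:dep.shape[0],0:dep.shape[1]]
    r=ray(c,np.c_[u.ravel(),v.ravel()])*dep.reshape(-1,1)
    return ((r-np.array(c["t"]))@np.array(c["R"])).reshape(*dep.shape,3)
def proj(c,X):
    X=np.atleast_2d(X);p=X@np.array(c["R"]).T+np.array(c["t"]);s=p[:,:2]/p[:,2:]
    s=s*(1+c["k1"]*(s**2).sum(1))[:,None];K=np.array(c["mtx"])
    return s@K[:2,:2].T+K[:2,2]
def snap(name,f):
    c=calibration(name);im,d=grab_frame(name)
    cv2.imwrite(f"pics/{f}.png",cv2.cvtColor(im,cv2.COLOR_RGB2BGR));np.savez(f"pics/{f}.npz",im=im,d=d,**{k:np.array(v) for k,v in c.items()})
    return c,im,d
E
python3 - <<'E'
from h import *
for n in("top","scene"):
    c,im,d=snap(n,n+"0"); print(n,-np.array(c["R"]).T@c["t"],c["mtx"],c["k1"],(d>0).mean())
print(state())
E
```

```text
pics
top [ 0.45035658 -0.08917167  0.94461805] [[392.38974433   0.         314.85462134]
 [  0.         392.38974433 205.92270302]
 [  0.           0.           1.        ]] -0.056010257737091285 0.99603125
scene [-0.37220516  0.65469755  0.70181841] [[478.46049812   0.         320.4111605 ]
 [  0.         478.46049812 196.61308384]
 [  0.           0.           1.        ]] -0.04212814669807579 0.995984375
{'clock': 0.1, 'joint_pos': array([-1.36169803e+00,  3.08974520e-01,  1.63505562e+00,  1.08179988e-05,
        1.19969813e+00, -6.96748316e-02]), 'joint_velocities': array([ 0.00027609, -0.00400152, -0.00193986, -0.00057652, -0.00022768,
        0.00059185]), 'joint_torque': array([-4.31719036e-04, -4.16408730e+01, -2.77644503e+01, -7.74666432e-05,
        4.01158191e-03,  5.38909983e-08]), 'tcp_pos': array([ 0.17180752, -0.60007227,  0.19712848]), 'eef_rot': array([[ 9.61394883e-01,  2.75172111e-01, -4.33444197e-04],
       [ 2.75172406e-01, -9.61392622e-01,  2.09118930e-03],
       [ 1.58726921e-04, -2.12973058e-03, -9.99997720e-01]]), 'wrist_force': array([ 0.07620973,  0.21455246, -1.2248266 ]), 'torque': array([ 0.02454477,  0.04580679, -0.01859039]), 'grasp_force': 0.0, 'gripper_width': 0.9976778806840086}
```

View pics/top0.png

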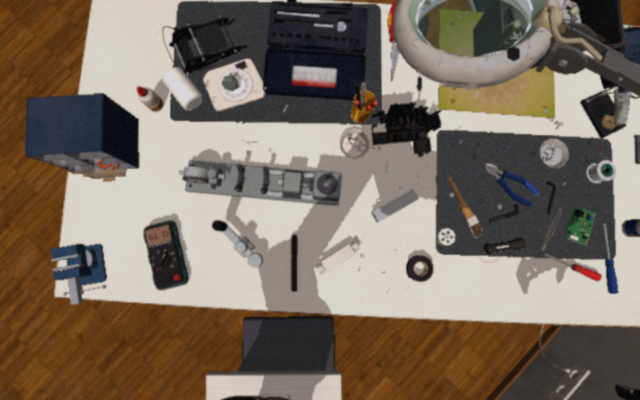

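View pics/scene0.png

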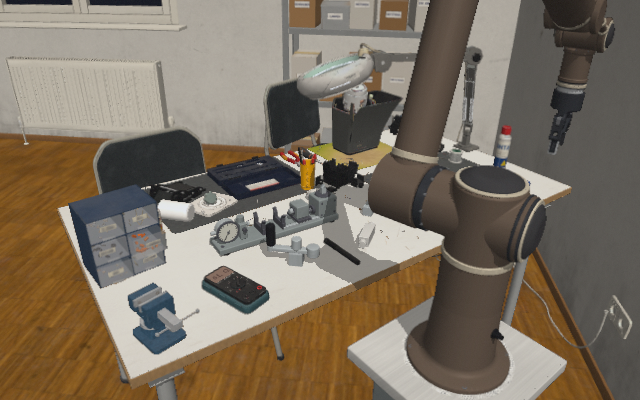

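The top view shows the comparator at (185-340, 160-203), dial on the left, gearbox on the right. The crank is at (220-260, 225-262) with its black grip upper left, the marker at (294,262), the spacer at (338,254), the master at (396,205), the tape at (420,267) and the dish at (355,140).

```bash
python3 - <<'E'
from h import *
z=np.load("pics/top0.npz");c={k:z[k] for k in("mtx","k1","R","t")};im=z["im"];P=cloud(c,z["d"])
def box(n,u0,u1,v0,v1,zl,zh):
    q=P[v0:v1,u0:u1]; m=((q[...,2]>zl)&(q[...,2]<zh)).astype(np.uint8)
    k,l,s,_=cv2.connectedComponentsWithStats(m)
    if k<2: print(n,"none");return
    i=1+np.argmax(s[1:,4]); p=q[l==i]
    (cx,cy),(w,h),a=cv2.minAreaRect((p[:,:2]*1000).astype(np.float32))
    print(n,"ctr",round(cx,1),round(cy,1),"size",round(w,1),round(h,1),"ang",round(a,1),"z",np.percentile(p[:,2]*1000,[5,50,95]).round(1),"mean",(p[:,:2].mean(0)*1000).round(1),len(p))
print("table z",np.median(P[275:285,180:280,2]))
box("comp all",170,350,150,215,.012,.2)
box("gearbox",300,350,160,215,.07,.095)
box("drive",300,350,160,215,.097,.12)
box("spacer",310,370,228,280,.015,.04)
box("master",365,425,180,228,.015,.04)
box("crank all",205,268,212,275,.015,.2)
box("grip",205,268,212,275,.085,.13)
box("boss",225,268,212,275,.06,.08)
box("arm",205,268,212,275,.035,.05)
box("tape",400,440,245,290,.01,.03)
box("marker",285,305,225,300,.008,.03)
E
python3 - <<'E'
import cv2
a=cv2.imread("pics/top0.png")[150:290,175:375]
cv2.imwrite("pics/crop.png",cv2.resize(a,None,fx=4,fy=4,interpolation=cv2.INTER_CUBIC))
E
```

```text
table z -0.0001955588583359853
comp all ctr 602.1 29.4 size 375.0 77.0 ang 84.8 z [19.2 28.5 83.9] mean [597.6  23.1] 4929
gearbox ctr 587.2 -124.4 size 61.9 61.4 ang 84.2 z [75.8 80.8 86.3] mean [ 586.1 -123.8] 688
drive ctr 587.3 -124.8 size 13.3 13.0 ang 87.4 z [100.2 106.6 111. ] mean [ 586.8 -124. ] 44
spacer ctr 423.9 -150.7 size 28.3 110.0 ang 32.5 z [19.4 27.3 30.5] mean [ 423.9 -150.2] 530
master ctr 545.6 -289.1 size 27.9 112.9 ang 29.3 z [24.8 27.6 30.1] mean [ 545.  -288.1] 566
crank all ctr 456.5 73.9 size 133.4 33.9 ang 41.1 z [ 32.9  51.5 105.4] mean [456.5  72.1] 704
grip ctr 494.9 111.9 size 21.4 22.7 ang 0.8 z [ 91.7 104.2 107.3] mean [495.1 110.4] 112
boss ctr 448.7 67.0 size 24.3 24.8 ang 0.1 z [67.6 71.5 73.7] mean [449.1  66.2] 114
arm ctr 474.1 90.8 size 47.9 23.5 ang 51.6 z [39.9 43.5 46.6] mean [475.3  90.9] 145
tape ctr 396.0 -346.6 size 61.7 60.9 ang 89.8 z [14.8 18.5 21.4] mean [ 395.7 -345.7] 470
marker ctr 412.0 -48.3 size 131.3 12.0 ang 0.0 z [10.1 13.5 17. ] mean [411.8 -48.4] 335
```

View pics/crop.png

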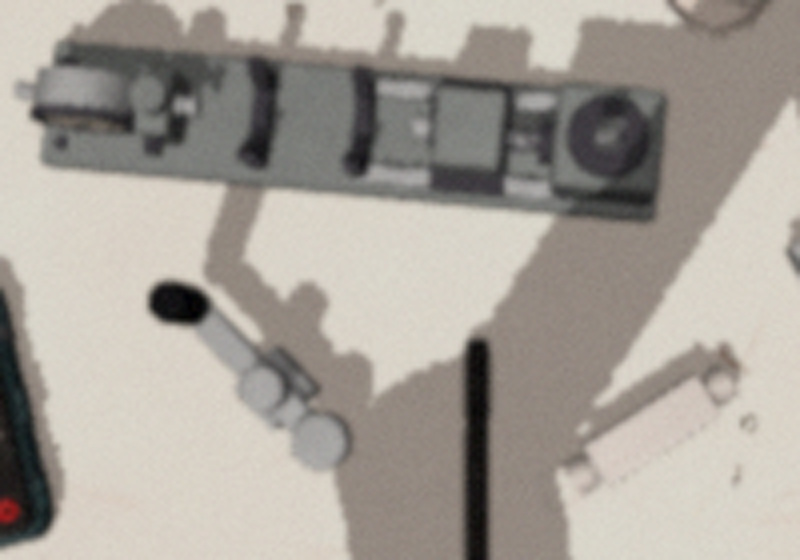

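The crop shows the saddles at about (262,115) and (358,120), the tail carriage at (470,130) and the drive on its boss at (608,135). The crank's boss is at (262,388), its grip at (178,300) and the spacer's middle is near (650,425).

Run:
```python
from h import *
z=np.load("pics/top0.npz");c={k:z[k] for k in("mtx","k1","R","t")};P=cloud(c,z["d"])*1000
q=P[155:212,180:350].reshape(-1,3);bed=q[(q[:,2]>17)&(q[:,2]<26)]
(cx,cy),s,a=cv2.minAreaRect(bed[:,:2].astype(np.float32));print("bed",cx,cy,s,a)
a=a if a>45 else a+90
th=np.radians(a-90);R=np.array([[np.cos(th),-np.sin(th)],[np.sin(th),np.cos(th)]])
g=np.array([587.,-124.5]);o=g+R@[0,151];print("theta",np.degrees(th),"origin",o)
L=(q[:,:2]-o)@R
for lo,hi in((58,70),(48,58)):
  m=(q[:,2]>lo)&(q[:,2]<hi)
  h,e=np.histogram(L[m,1],np.arange(-130,200,5));print(lo,hi,[(int(x),int(n),round(float(L[m&(L[:,1]>=x)&(L[:,1]<x+5),0].mean()),1)) for x,n in zip(e,h) if n])
Q=P.reshape(-1,3)
for zz in(100,150,200,260):
  m=(Q[:,2]>zz)&(Q[:,2]<600)&(Q[:,0]>250)&(Q[:,0]<800)&(abs(Q[:,1])<420);
  n=Q[m]; d=np.hypot(*(n[:,:2]-g).T); i=np.argsort(d)[:400:40]; 
  i=[k for k in range(len(n)) if d[k]>30]; i=sorted(i,key=lambda k:d[k])[:300:50]; print(zz,n[i].round(0).tolist())
```

```text
bed 600.9345092773438 13.723236083984375 (115.62166595458984, 395.2713928222656) 1.6876403093338013
theta 1.6876403093338013 origin [582.55295622  26.43450169]
58 70 [(-130, 1, -26.5), (-125, 2, -27.3), (-95, 7, 14.0), (-90, 5, -10.4), (-85, 3, -2.0), (-80, 4, -8.6), (-75, 6, 16.5), (-70, 4, -0.5), (-65, 2, -11.1), (-60, 7, -0.1), (-55, 16, 8.5), (-50, 8, 13.9), (-45, 10, 13.8), (-20, 4, 44.3), (-15, 10, 43.7), (-10, 16, 8.3), (-5, 7, -7.6), (40, 8, 48.6), (45, 17, 30.0), (50, 11, 10.5), (55, 4, 0.7), (80, 7, 29.1), (85, 4, 27.8), (90, 19, 37.7), (95, 31, 29.1), (100, 26, 22.9), (105, 22, 24.4), (110, 16, 23.7), (115, 9, 30.7), (120, 28, 29.3), (125, 2, 18.3), (135, 1, 20.1), (140, 2, 20.9), (145, 3, 20.7), (150, 1, 21.7), (155, 3, 22.7), (160, 2, 23.5), (165, 2, 23.6), (170, 11, 36.8), (175, 5, 35.1), (180, 5, 41.0)]
48 58 [(-125, 1, -24.9), (-120, 15, 3.2), (-115, 12, 4.9), (-110, 1, 8.3), (-100, 2, 7.4), (-95, 3, 17.6), (-90, 1, -13.0), (-80, 1, -13.0), (-75, 3, -12.2), (-70, 2, -11.7), (-55, 1, -9.1), (-50, 6, 12.0), (-45, 4, 11.5), (-20, 3, 41.4), (-15, 7, 26.9), (-10, 8, 18.8),
[... 253 characters left out ...]
, 20.6), (155, 1, 22.7), (160, 1, 23.3), (165, 2, 24.0), (170, 1, 24.2), (175, 5, 34.8), (180, 3, 40.9)]
100 [[761.0, -189.0, 101.0], [753.0, -230.0, 124.0], [730.0, -261.0, 346.0], [737.0, -255.0, 357.0], [727.0, -267.0, 367.0], [744.0, -249.0, 350.0]]
150 [[726.0, -264.0, 349.0], [735.0, -257.0, 351.0], [737.0, -255.0, 352.0], [728.0, -266.0, 369.0], [724.0, -271.0, 341.0], [744.0, -250.0, 355.0]]
200 [[726.0, -264.0, 349.0], [735.0, -257.0, 351.0], [737.0, -255.0, 352.0], [728.0, -266.0, 369.0], [724.0, -271.0, 341.0], [744.0, -250.0, 355.0]]
260 [[726.0, -264.0, 349.0], [735.0, -257.0, 351.0], [737.0, -255.0, 352.0], [728.0, -266.0, 369.0], [724.0, -271.0, 341.0], [744.0, -250.0, 355.0]]
```

Emit:
play_rows(series=[21,37,0,0,0,7,0,42,75,0,0,0,14,0,63,112,0,0,0,21,0,84,150,0,0,0,28,0,105,187,0,0,0,35,0,126,225,0,0,0,42,0,147,262,0,0,0,49,0,168,300,0,0,0,56,0,189,337,0,0,0,63,0,210,375,0,0,0,70,0,231,412,0,0,0,77,0,252,450,0,0,0,84,0])

```text
clock: 1.1
tcp_pos: [0.4166, -0.1626, 0.1981]
eef_rot: [[-0.179, 0.984, 0.0], [0.984, 0.179, -0.0], [-0.0, -0.0, -1.0]]
wrist_force: [0.7, -0.1, 0.3]
gripper_width: 1.001
grasp_force: 0.0
```

Emit:
play_rows(series=[0,0,-15,0,0,7,0,0,0,-30,0,0,14,0,0,0,-50,0,0,21,0,0,0,-50,0,0,22,0,0,0,-50,0,0,22,0,0,0,-50,0,0,22,0])

```text
clock: 1.6
tcp_pos: [0.4165, -0.165, 0.1488]
eef_rot: [[-0.527, 0.85, 0.0], [0.85, 0.527, -0.0], [-0.0, 0.0, -1.0]]
wrist_force: [0.2, 0.2, 0.7]
gripper_width: 0.996
grasp_force: 0.0
```

Run:
```python
from h import *
c,im,d=snap("wrist","w1")
print(state()["tcp_pos"],-np.array(c["R"]).T@c["t"])
P=cloud(c,d)*1000
m=((P[...,2]>20)&(P[...,2]<34)).astype(np.uint8)
k,l,s,_=cv2.connectedComponentsWithStats(m);
for i in np.argsort(-s[1:,4])[:3]+1:
    p=P[l==i];print(s[i],cv2.minAreaRect(p[:,:2].astype(np.float32)),np.median(p[:,2]))
z=np.load("pics/top0.npz");c={k:z[k] for k in("mtx","k1","R","t")};P=cloud(c,z["d"])*1000
q=P[155:212,180:350].reshape(-1,3);th=np.radians(-5.2);R=np.array([[np.cos(th),-np.sin(th)],[np.sin(th),np.cos(th)]])
o=np.array([587.,-124.5])+R@[0,151];L=(q[:,:2]-o)@R;print(o)
for lo,hi in((17,26),(50,70),(70,78)):
  m=(q[:,2]>lo)&(q[:,2]<hi)&(abs(L[:,0])<37)
  h,e=np.histogram(L[m,1],np.arange(-190,195,4));print(lo,hi,[(int(x),int(n),round(float(L[m&(L[:,1]>=x)&(L[:,1]<x+4),0].mean()),1)) for x,n in zip(e,h) if n>1])
```

```text
[ 0.41699861 -0.1653061   0.14928403] [ 0.37642246 -0.09970321  0.32434771]
[ 428    7  212  237 9583] ((597.1152954101562, -22.707443237304688), (273.116455078125, 76.001708984375), 84.59257507324219) 22.380712963523386
[ 318  117   29  109 2690] ((424.0447998046875, -151.61972045898438), (27.807674407958984, 109.92054748535156), 33.34564208984375) 27.7612489881167
[ 341  281   32   70 1705] ((540.2692260742188, -282.1137390136719), (28.355937957763672, 95.84078216552734), 29.172683715820312) 27.42660598331125
[600.68551961  25.87854419]
17 26 [(-186, 5, -29.1), (-182, 9, -32.4), (-178, 7, -33.9), (-174, 4, -31.8), (-170, 6, -33.1), (-166, 6, -33.3), (-162, 5, -31.7), (-158, 8, -32.7), (-154, 8, -33.2), (-150, 3, -32.2), (-146, 6, -32.7), (-142, 7, -32.4), (-138, 5, -32.9), (-134, 6, -32.4), (-130, 7, -33.3), (-126, 4, -33.2), (-122, 11, -23.9), (-118, 21, -8.4), (-114, 25, -0.4), (-110, 29, -0.4), (-106, 30, -2.2), (-102, 35, 0.1), (-98, 25, -2.8), (-94, 12, -20.1), (-90, 4, -34.0), (-86, 3, -33.1), (-82, 6, -33.4), (-78, 6, -33.7), (-74, 3, -34.1), (-70, 6, -34.3), (-66, 5, -34.3)
[... 1896 characters left out ...]
), (178, 6, 1.8), (182, 6, 0.7), (186, 2, 0.8)]
70 78 [(-182, 18, -2.3), (-178, 11, -5.4), (-174, 5, -16.5), (-170, 7, -18.6), (-166, 4, 1.8), (-162, 7, -3.6), (-158, 6, -8.1), (-154, 4, -13.9), (-150, 3, -27.0), (-146, 3, -7.2), (-142, 5, -13.6), (-138, 5, -14.8), (-134, 8, -2.2), (-130, 9, 3.4), (-126, 11, -6.9), (-122, 20, -2.6), (-94, 11, 2.6), (-90, 32, -0.9), (-86, 35, 1.2), (-82, 32, 1.4), (-78, 35, 0.1), (-74, 32, 0.4), (-70, 34, 0.1), (-66, 34, 1.6), (-62, 34, 2.5), (-58, 33, 0.3), (-54, 8, 1.1), (94, 4, -0.6), (98, 7, -2.2), (102, 2, 10.4), (122, 9, -1.1), (126, 25, -1.1), (130, 16, -1.1), (134, 4, -2.7), (138, 2, -4.8), (158, 3, 2.6), (162, 4, 2.4), (166, 14, 2.4), (170, 7, -5.5)]
```

View pics/w1.png

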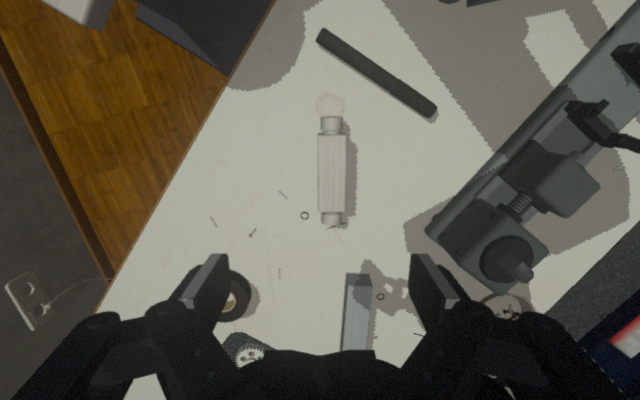

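The wrist view shows the spacer upright in the image at (331,170), between the marker and the master. Its measured pose agrees with the top view: (424,-151) mm at 33°. I'll go down and grasp it.

Emit:
play_rows(series=[7,14,-35,0,0,1,0,7,14,-70,0,0,1,0,7,14,-105,0,0,1,0,7,14,-130,0,0,1,0,7,14,-147,0,0,1,0,7,14,-147,0,0,1,0,7,14,-147,0,0,1,0.7,7,14,-147,0,0,1,0.8,7,14,-147,0,0,1,1,7,14,-147,0,0,1,1,7,14,-147,0,0,1,1], squeeze=50)

```text
clock: 2.57
tcp_pos: [0.4246, -0.1513, 0.0026]
eef_rot: [[-0.544, 0.839, 0.003], [0.839, 0.544, -0.001], [-0.002, 0.002, -1.0]]
wrist_force: [0.1, -0.0, 0.1]
gripper_width: 0.301
grasp_force: 0.0
```

Emit:
play_rows(series=[0,0,0,0,0,0,1,0,0,0,0,0,0,1,0,0,0,0,0,0,1])

```text
clock: 2.82
tcp_pos: [0.4234, -0.1507, 0.0015]
eef_rot: [[-0.544, 0.839, 0.0], [0.839, 0.544, -0.0], [-0.0, 0.0, -1.0]]
wrist_force: [-0.0, -0.1, -0.1]
gripper_width: 0.001
grasp_force: 0.0
```

Run:
```python
from h import *
c,im,d=snap("wrist","w2")
c2,im2,d2=snap("top","top2")
print(proj(c,[[.4235,-.1507,.0015],[.424,-.151,.028]]),proj(c2,[[.424,-.151,.028]]))
cv2.imwrite("pics/j.png",cv2.cvtColor(np.vstack([im[:300],cv2.resize(im2[180:330,240:560],(640,300))]),cv2.COLOR_RGB2BGR))
```

```text
[[318.34059853 231.34838954]
 [318.76105035 252.12943693]] [[337.44456156 256.74881517]]
```

View pics/j.png

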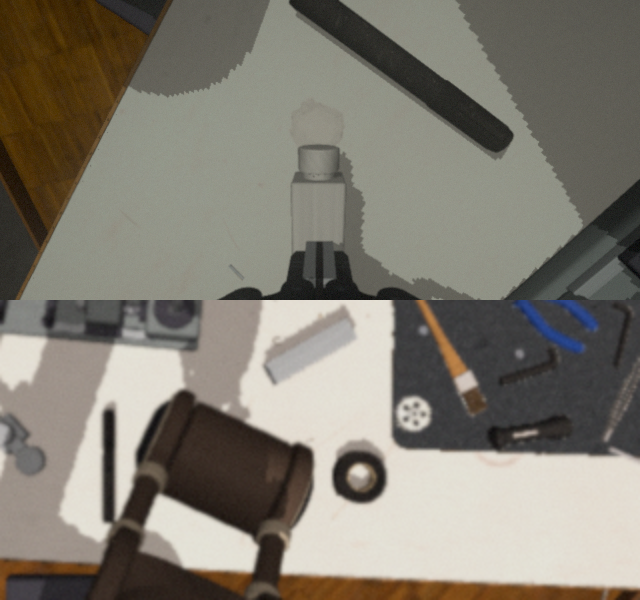

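The fingers at (318,262) look shut above or just beyond the spacer, and the spacer has not moved. I'll check the depth of the fingertips.

Run:
```python
from h import *
z=np.load("pics/w2.npz");c={k:z[k] for k in("mtx","k1","R","t")};P=cloud(c,z["d"])*1000
for v in range(140,300,8): print(v,P[v,318].round(1),P[v,300].round(1))
s=state();print(s["tcp_pos"],s["wrist_force"],s["gripper_width"],-c["R"].T@c["t"])
```

```text
140 [ 3.931e+02 -1.041e+02  2.000e-01] [ 384.5 -109.5    1. ]
148 [ 394.1 -105.6   19.3] [ 386.4 -110.9   17.2]
156 [ 395.8 -108.2   24.9] [ 388.6 -114.3   17.5]
164 [ 398.  -111.7   24.2] [ 390.8 -117.6   18.9]
172 [ 400.2 -115.    24.9] [ 394.1 -124.7    3.1]
180 [ 402.7 -118.9   22.9] [ 395.  -124.1   22.4]
188 [ 404.2 -121.2   28.4] [ 396.7 -126.3   27.8]
196 [ 406.6 -124.8   27.8] [ 398.8 -129.3   29.4]
204 [ 408.9 -128.4   27.8] [ 401.2 -133.5   27.6]
212 [ 411.2 -132.1   27.9] [ 403.3 -136.8   28.8]
220 [ 413.6 -135.7   28.2] [ 405.7 -140.6   28.6]
228 [ 416.  -139.4   28.1] [ 408.3 -144.8   27.4]
236 [ 418.5 -143.3   28.1] [ 410.4 -148.1   28.9]
244 [ 417.8 -142.1   40.4] [ 413.  -152.3   28.1]
252 [ 417.4 -141.5   50.1] [ 412.3 -149.6   42.4]
260 [ 417.7 -141.8   56.9] [ 413. -150.   49.]
268 [ 417.7 -141.9   63.6] [ 413.3 -149.8   56.2]
276 [ 417.6 -141.7   70.1] [ 413.3 -149.    63.9]
284 [ 419.2 -144.2   71. ] [ 410.4 -142.4   80.8]
292 [ 420.9 -146.8   72. ] [ 411.6 -144.2   82.5]
[ 0.42331828 -0.15062962  0.00132474] [ 0.62507638 -0.57159388 -0.16995266] -0.003810471128488008 [ 0.38200436 -0.08627276  0.17707419]
```

Run:
```python
from h import *
z=np.load("pics/w1.npz");c={k:z[k] for k in("mtx","k1","R","t")};P=cloud(c,z["d"])*1000
for u,v in((215,258),(222,258),(205,265),(195,285),(425,258),(440,285)): print("w1",u,v,P[v,u].round(1))
z=np.load("pics/w2.npz");c={k:z[k] for k in("mtx","k1","R","t")};P=cloud(c,z["d"])*1000
for v in range(236,250): print(v,P[v,306:332:5].round(0).tolist())
```

```text
w1 215 258 [ 372.3 -179.7  202.8]
w1 222 258 [ 374.9 -177.7  203.4]
w1 205 265 [ 370.3 -181.1  208.7]
w1 195 285 [ 371.6 -180.   223.9]
w1 425 258 [ 450.4 -130.7  203.7]
w1 440 285 [ 450.1 -131.7  223.5]
236 [[413.0, -147.0, 28.0], [415.0, -145.0, 28.0], [418.0, -144.0, 28.0], [420.0, -143.0, 28.0], [422.0, -141.0, 28.0], [424.0, -140.0, 27.0]]
237 [[413.0, -147.0, 29.0], [416.0, -146.0, 28.0], [418.0, -144.0, 28.0], [420.0, -143.0, 29.0], [423.0, -142.0, 27.0], [425.0, -140.0, 27.0]]
238 [[414.0, -148.0, 28.0], [416.0, -147.0, 27.0], [418.0, -145.0, 28.0], [421.0, -144.0, 28.0], [423.0, -142.0, 27.0], [425.0, -141.0, 28.0]]
239 [[414.0, -148.0, 28.0], [416.0, -147.0, 29.0], [419.0, -145.0, 28.0], [421.0, -144.0, 27.0], [423.0, -142.0, 28.0], [425.0, -141.0, 28.0]]
240 [[415.0, -149.0, 27.0], [417.0, -147.0, 28.0], [419.0, -146.0, 28.0], [421.0, -144.0, 29.0], [423.0, -143.0, 28.0], [426.0, -142.0, 28.0]]
241 [[415.0, -150.0, 27.0], [417.0, -148.0, 28.0], [419.0, -146.0, 28.0], [422.0, -145.0, 27.0], [424.0, -144.0, 28.0], [426.0, -142.0, 27.0]]
242 [[415.0, -150.0, 28.0], [415.0, -1
[... 405 characters left out ...]
145.0, 42.0], [415.0, -144.0, 43.0], [417.0, -142.0, 42.0], [419.0, -141.0, 43.0], [421.0, -140.0, 42.0], [423.0, -138.0, 42.0]]
246 [[413.0, -145.0, 44.0], [415.0, -144.0, 44.0], [417.0, -142.0, 44.0], [419.0, -141.0, 44.0], [421.0, -139.0, 44.0], [423.0, -138.0, 44.0]]
247 [[413.0, -145.0, 45.0], [415.0, -143.0, 46.0], [417.0, -142.0, 44.0], [419.0, -141.0, 45.0], [421.0, -140.0, 44.0], [423.0, -138.0, 44.0]]
248 [[413.0, -144.0, 46.0], [415.0, -143.0, 46.0], [417.0, -142.0, 45.0], [418.0, -141.0, 47.0], [421.0, -140.0, 45.0], [423.0, -139.0, 45.0]]
249 [[413.0, -145.0, 46.0], [415.0, -144.0, 46.0], [417.0, -142.0, 47.0], [419.0, -141.0, 47.0], [421.0, -140.0, 47.0], [423.0, -139.0, 46.0]]
```

The depth says the shut tips stand at z≈38 mm while the reported TCP is at 1.3 mm. So the fingers end about 37 mm short of the reported TCP, and the open tips in w1 agree (203 against 149, including the swing-back). I'll reopen, go 35 mm lower while watching the force, and grasp.

Emit:
play_rows(series=[0,0,0,0,0,0,0,0,0,0,0,0,0,0,0,0,0,0,0,0,0,0,0,0,0,0,0,0,0,0,0,0,0,0,0,0,0,0,0,0,0,0,0,0,-12,0,0,0,0,0,0,-24,0,0,0,0,0,0,-30,0,0,0,0,0,0,-30,0,0,0,0])

```text
clock: 3.75
tcp_pos: [0.4219, -0.15, -0.03]
eef_rot: [[-0.544, 0.839, -0.003], [0.839, 0.544, 0.001], [0.003, -0.002, -1.0]]
wrist_force: [-0.4, 0.0, 0.6]
gripper_width: 0.999
grasp_force: 0.0
```

Run:
```python
from h import *
c,im,d=snap("wrist","w3")
s=state();print(s["tcp_pos"],s["wrist_force"],s["gripper_width"])
P=cloud(c,d)*1000
g=P[230:300:6,150:500]
for v in range(225,285,6):
    r=P[v]; m=(r[:,2]>0)&(np.hypot(r[:,0]-423,r[:,1]+151)<80)
    print(v,[r[u].round(0).tolist() for u in (195,205,215,225,415,425,435,445)])
```

```text
[ 0.42247676 -0.15028047 -0.02935752] [-1.00415395  0.09968727 -1.12713255] 1.0045038360907717
225 [[360.0, -171.0, -1.0], [365.0, -168.0, 0.0], [369.0, -165.0, -0.0], [373.0, -162.0, -0.0], [455.0, -109.0, -1.0], [459.0, -107.0, -1.0], [462.0, -104.0, 1.0], [467.0, -101.0, 0.0]]
231 [[362.0, -174.0, -0.0], [366.0, -170.0, 1.0], [370.0, -168.0, -0.0], [375.0, -165.0, 1.0], [456.0, -112.0, 0.0], [461.0, -109.0, -0.0], [465.0, -106.0, -1.0], [470.0, -104.0, -1.0]]
237 [[363.0, -177.0, -0.0], [368.0, -174.0, -0.0], [372.0, -171.0, -0.0], [376.0, -168.0, 0.0], [458.0, -115.0, 0.0], [463.0, -112.0, -0.0], [467.0, -109.0, 1.0], [471.0, -106.0, 0.0]]
243 [[365.0, -180.0, -1.0], [369.0, -176.0, 1.0], [373.0, -174.0, -1.0], [378.0, -171.0, 1.0], [461.0, -118.0, -1.0], [465.0, -114.0, 0.0], [469.0, -112.0, -0.0], [473.0, -109.0, 0.0]]
249 [[366.0, -183.0, -0.0], [371.0, -181.0, -1.0], [375.0, -177.0, -0.0], [380.0, -174.0, 1.0], [463.0, -120.0, -0.0], [468.0, -117.0, -1.0], [471.0, -114.0, 1.0], [477.0, -112.0, -1.0]]
255 [[368.0, -186.0, -0.0], [372.0, -184.0, -1.0], [377.0, -166.0, 21.0], [3
[... 166 characters left out ...]
9.0, -165.0, 27.0], [383.0, -167.0, 21.0], [453.0, -119.0, 24.0], [454.0, -116.0, 28.0], [476.0, -120.0, -0.0], [481.0, -117.0, -0.0]]
267 [[373.0, -174.0, 26.0], [377.0, -166.0, 33.0], [380.0, -165.0, 31.0], [384.0, -169.0, 22.0], [455.0, -121.0, 24.0], [454.0, -117.0, 31.0], [456.0, -114.0, 33.0], [483.0, -120.0, 0.0]]
273 [[374.0, -173.0, 30.0], [378.0, -165.0, 38.0], [381.0, -165.0, 35.0], [385.0, -171.0, 23.0], [456.0, -123.0, 26.0], [452.0, -118.0, 37.0], [455.0, -115.0, 38.0], [463.0, -115.0, 30.0]]
279 [[376.0, -167.0, 41.0], [379.0, -164.0, 42.0], [383.0, -167.0, 35.0], [387.0, -174.0, 23.0], [458.0, -126.0, 25.0], [453.0, -119.0, 38.0], [454.0, -116.0, 41.0], [457.0, -114.0, 41.0]]
```

Emit:
play_rows(series=[1,0,-5,0,0,0,0,1,0,-5,0,0,0,1,1,0,-5,0,0,0,1,1,0,-5,0,0,0,1,1,0,-5,0,0,0,1,1,0,-5,0,0,0,1,1,0,-5,0,0,0,1,1,0,-5,0,0,0,1,1,0,-5,0,0,0,1], squeeze=50)

```text
clock: 4.55
tcp_pos: [0.4247, -0.151, -0.0331]
eef_rot: [[-0.544, 0.839, 0.001], [0.839, 0.544, -0.0], [-0.001, 0.0, -1.0]]
wrist_force: [-1.8, 0.2, 5.6]
gripper_width: 0.319
grasp_force: 53.9
```

Emit:
play_rows(series=[0,0,20,0,0,0,1,0,0,50,0,0,0,1,0,0,85,0,0,0,1,0,0,110,0,0,0,1,20,22,120,0,0,-5,1,42,47,120,0,0,-11,1,67,74,120,0,0,-17,1,92,101,120,0,0,-23,1,117,129,120,0,0,-29,1,142,157,120,0,0,-35,1,165,182,120,0,0,-38.3,1,179,197,120,0,0,-38.3,1])

```text
clock: 5.55
tcp_pos: [0.6049, 0.0495, 0.0854]
eef_rot: [[0.093, 0.996, 0.001], [0.996, -0.093, 0.001], [0.001, 0.001, -1.0]]
wrist_force: [-0.3, -0.7, -2.4]
gripper_width: 0.317
grasp_force: 50.4
```

Emit:
play_rows(series=[0,0,0,0,0,0,1,0,0,0,0,0,0,1,0,0,0,0,0,0,1])

```text
clock: 5.8
tcp_pos: [0.6014, 0.046, 0.0848]
eef_rot: [[0.092, 0.996, -0.004], [0.996, -0.092, -0.0], [-0.001, -0.004, -1.0]]
wrist_force: [-0.1, -0.1, -2.3]
gripper_width: 0.321
grasp_force: 50.5
```

Run:
```python
from h import *
c,im,d=snap("wrist","w4")
s=state();print(s["tcp_pos"],s["eef_rot"][:,1],s["wrist_force"],s["gripper_width"])
P=cloud(c,d)*1000
q=P.reshape(-1,3)
th=np.radians(-5.3);R=np.array([[np.cos(th),-np.sin(th)],[np.sin(th),np.cos(th)]])
L=(q[:,:2]-[600.7,25.9])@R
for lo,hi in((17,26),(52,68),(76,84),(145,152)):
    m=(q[:,2]>lo)&(q[:,2]<hi)&(abs(L[:,0])<60)&(abs(L[:,1])<195)
    if m.sum()>10: print(lo,hi,m.sum(),cv2.minAreaRect(L[m].astype(np.float32)), np.percentile(L[m],[1,50,99],axis=0).round(1).tolist())
im=cv2.cvtColor(im,cv2.COLOR_RGB2BGR);cv2.imwrite("pics/w4.png",im)
```

```text
[0.60136243 0.04566956 0.08503606] [ 0.99564267 -0.09319463 -0.00323138] [-0.09471725 -1.22524565 -2.62892889] 0.3189213860505517
17 26 11441 ((1.7525062561035156, 15.055130004882812), (296.745361328125, 75.7300796508789), 89.67064666748047) [[-35.1, -118.2], [12.1, 88.7], [39.2, 161.7]]
52 68 2658 ((1.7886486053466797, 35.94304656982422), (178.8448028564453, 60.902191162109375), 89.04425811767578) [[-27.4, 46.7], [-0.3, 102.1], [31.1, 124.0]]
76 84 3038 ((0.2480936050415039, 121.52729797363281), (28.19024085998535, 49.66387176513672), 0.11382893472909927) [[-13.4, 98.3], [1.3, 133.7], [13.6, 145.9]]
145 152 9164 ((0.7670831680297852, 23.569528579711914), (51.247013092041016, 75.4446792602539), 18.770910263061523) [[-19.7, -12.7], [-0.5, 27.9], [18.3, 58.3]]
```

View pics/w4.png

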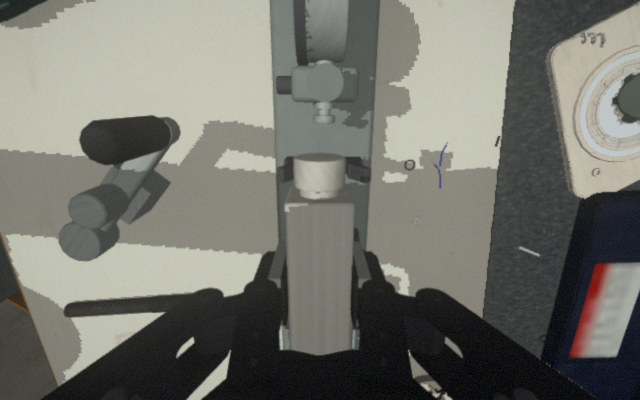

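The wrist view shows the spacer held at (320,270), parallel to the bed, with the far saddle's horns at (287,170) and (365,172) and the plunger tip at (324,118). Next I'll get the spacer's offset from the bed in this one view.

```bash
cat >> h.py <<'E'
def comp(P,th=-5.3,o=(600.7,25.9)):
    t=np.radians(th);R=np.array([[np.cos(t),-np.sin(t)],[np.sin(t),np.cos(t)]])
    q=P.reshape(-1,3);return np.c_[(q[:,:2]-o)@R,q[:,2]].reshape(P.shape)
E
python3 - <<'E'
from h import *
z=np.load("pics/w4.npz");c={k:z[k] for k in("mtx","k1","R","t")};P=cloud(c,z["d"])*1000;L=comp(P)
for v in (20,60,105,135,150,220,240): 
    r=L[v]; m=(r[:,2]>18)&(r[:,2]<26)&(abs(r[:,0])<60); x=r[m,0]; print("bed y",r[320,1].round(0),x.min().round(1),x.max().round(1),((x.min()+x.max())/2).round(1))
for v in (160,166,172,178):
    r=L[v]; m=(r[:,2]>54)&(r[:,2]<70)&(abs(r[:,0])<40); p=r[m]; print("saddle",v,len(p),p[:,0].min().round(1),p[:,0].max().round(1),np.median(p[:,1]).round(1))
q=L[195:345,270:370].reshape(-1,3)
print("topz",np.median(q[:,2]))
for v in (165,180,205,230,250):
    r=L[v]; m=(r[:,2]>125)&(abs(r[:,0])<40);p=r[m]; print("sp",v,p[:,0].min().round(1),p[:,0].max().round(1),np.median(p[:,1]).round(1),np.median(p[:,2]).round(1))
r=L[100:128,318:330]; m=(r[...,2]>50)&(r[...,2]<66);p=r[m];print("plunger",p[:,1].min(),p[:,0].min(),p[:,0].max())
for v in range(190,210,3): print(v,L[v,320].round(1))
for v in range(148,160,2): print(v,L[v,320].round(1))
E
```

```text
bed y 138.0 -34.1 40.1 3.0
bed y 121.0 -34.8 39.1 2.1
bed y 95.0 -34.9 39.3 2.2
bed y 73.0 -35.0 38.6 1.8
bed y 61.0 -34.4 38.5 2.1
bed y 52.0 -35.5 38.3 1.4
bed y 43.0 -35.4 38.2 1.4Traceback (most recent call last):
  File "<stdin>", line 6, in <module>
    return umr_minimum(a, axis, None, out, keepdims, initial, where)
ValueError: zero-size array to reduction operation minimum which has no identity
```

Run:
```python
from h import *
z=np.load("pics/w4.npz");c={k:z[k] for k in("mtx","k1","R","t")};P=cloud(c,z["d"])*1000;L=comp(P)
m=(L[...,2]>56)&(L[...,2]<68)&(abs(L[...,0])<40)&(L[...,1]>30)&(L[...,1]<70);p=L[m]
print("saddle",len(p),np.percentile(p[:,0],[0.5,99.5]).round(1),np.percentile(p[:,1],[1,50,99]).round(1))
for v in (165,180,205,225,240):
    r=L[v]; m=(r[:,2]>120)&(abs(r[:,0])<20);p=r[m]
    if len(p): print("sp",v,p[:,0].min().round(1),p[:,0].max().round(1),np.median(p[:,1]).round(1),np.median(p[:,2]).round(1))
m=(L[...,2]>50)&(L[...,2]<66)&(abs(L[...,0])<12)&(L[...,1]>72)&(L[...,1]<100);p=L[m]
print("plunger",np.percentile(p[:,1],[1,5]).round(1),np.median(p[p[:,1]<88][:,0]).round(1))
for v in list(range(150,162,2))+list(range(192,206,3)): print(v,L[v,320].round(1))
```

```text
saddle 541 [-28.4  32.4] [46.4 51.8 56.4]
sp 165 -11.1 10.3 73.3 141.3
sp 180 -11.3 10.6 67.2 141.2
sp 205 -14.1 13.2 58.3 145.8
sp 225 -14.3 13.6 49.8 145.8
sp 240 -14.1 13.4 43.2 145.7
plunger [83.9 84.4] 2.3
150 [-0.3 61.  21.5]
152 [-0.3 59.5 21.7]
154 [ -0.2  75.  125.8]
156 [ -0.2  75.  131. ]
158 [ -0.2  74.9 134.9]
160 [ -0.2  74.9 139.4]
192 [ -0.2  61.9 140.1]
195 [ -0.2  60.4 139.4]
198 [ -0.2  59.5 140.5]
201 [ -0.2  58.9 142.8]
204 [ -0.2  58.8 146. ]
```

Emit:
play_rows(series=[1.8,1.4,-15,0,0,-0.4,1,1.8,1.4,-35,0,0,-0.4,1,1.8,1.4,-50,0,0,-0.4,1,1.8,1.4,-58,0,0,-0.4,1,1.8,1.4,-64,0,0,-0.4,1,1.8,1.4,-69,0,0,-0.4,1,1.8,1.4,-73,0,0,-0.4,1,1.8,1.4,-76,0,0,-0.4,1,1.8,1.4,-76,0,0,-0.4,1,1.8,1.4,-76,0,0,-0.4,1])

```text
clock: 6.68
tcp_pos: [0.6055, 0.0477, 0.0107]
eef_rot: [[0.1, 0.995, 0.001], [0.995, -0.1, 0.0], [0.0, 0.001, -1.0]]
wrist_force: [0.5, -0.1, -3.1]
gripper_width: 0.319
grasp_force: 50.6
```

Emit:
play_rows(series=[0,0,-1,0,0,0,1,0,0,-2,0,0,0,1,0,0,-3,0,0,0,1,0,0,-3,0,0,0,1])

```text
clock: 7.02
tcp_pos: [0.6051, 0.0478, 0.0072]
eef_rot: [[0.1, 0.995, -0.0], [0.995, -0.1, -0.0], [-0.0, -0.0, -1.0]]
wrist_force: [-0.5, 0.5, -2.6]
gripper_width: 0.314
grasp_force: 50.6
```

Run:
```python
from h import *
c,im,d=snap("wrist","w5")
s=state();print(s["tcp_pos"],s["wrist_force"],s["torque"])
L=comp(cloud(c,d)*1000)
m=(L[...,2]>56)&(L[...,2]<72)&(abs(L[...,0])<40)&(L[...,1]>40)&(L[...,1]<60);p=L[m]
print(np.percentile(p[:,2],[50,95]),np.percentile(p[:,0],[.5,99.5]))
for v in range(150,250,6): print(v,L[v,320].round(1),end=";")
m=(L[...,2]>64)&(L[...,2]<71)&(abs(L[...,0])<20)&(L[...,1]<59)&(L[...,1]>35);p=L[m];print(np.median(p[:,2]),np.percentile(p[:,0],[2,98]))
```

```text
[0.60505801 0.04778648 0.00723679] [-0.23348859  0.25559784 -3.48049735] [ 0.08374791  0.00636893 -0.00156931]
[67.8414456 69.0636647] [-27.99360434  32.04588486]
150 [ 3.6 75.1 23.4];156 [ 3.5 77.1 53.7];162 [ 3.5 76.8 65.4];168 [ 3.5 74.5 65.6];174 [ 3.5 71.9 64.9];180 [ 3.5 69.7 65.7];186 [ 3.5 67.  64.5];192 [ 3.4 64.  62.9];198 [ 3.4 61.3 62.4];204 [ 3.4 60.6 67.8];210 [ 3.4 57.9 67.5];216 [ 3.4 56.  69.2];222 [ 3.4 53.6 69.5];228 [ 3.3 50.8 68.8];234 [ 3.3 48.1 68.7];240 [ 3.3 45.1 68. ];246 [ 3.3 42.1 67.3];68.20847076056836 [-10.19966508  16.2991361 ]
```

Emit:
play_rows(series=[-1,0,-0.5,0,0,0,1,-1,0,-0.5,0,0,0,0.5,-1,0,-0.5,0,0,0,0,-1,0,-0.5,0,0,0,0,-1,0,-0.5,0,0,0,0,-1,0,15,0,0,0,0,-1,0,50,0,0,0,0,-1,0,90,0,0,0,0,-1,0,130,0,0,0,0,-1,0,130,0,0,0,0,-1,0,130,0,0,0,0])

```text
clock: 7.98
tcp_pos: [0.6077, 0.0478, 0.1418]
eef_rot: [[0.1, 0.995, 0.009], [0.995, -0.1, 0.0], [0.001, 0.009, -1.0]]
wrist_force: [0.1, -0.1, -0.3]
gripper_width: 0.999
grasp_force: 0.0
```

Run:
```python
from h import *
c,im,d=snap("wrist","w6")
s=state();print(s["tcp_pos"],s["wrist_force"],s["joint_pos"])
L=comp(cloud(c,d)*1000)
m=((L[...,2]>62)&(L[...,2]<74)&(abs(L[...,0])<22)&(L[...,1]<90)&(L[...,1]>-40))
p=L[m];print(cv2.minAreaRect(p[:,:2].astype(np.float32)),np.median(p[:,2]),np.percentile(p[:,1],[1,99]))
```

```text
[0.60527803 0.04775776 0.13905545] [ 0.11675509  0.06486734 -1.34773189] [ 7.04864778e-03  3.32682307e-01  1.72912375e+00 -3.17177050e-05
  1.07632289e+00  1.06934793e-01]
((-2.905536651611328, 26.639286041259766), (38.170928955078125, 120.04859161376953), 0.017058739438652992) 67.79269332366187 [-30.96134214  75.14371676]
```

View pics/w6.png

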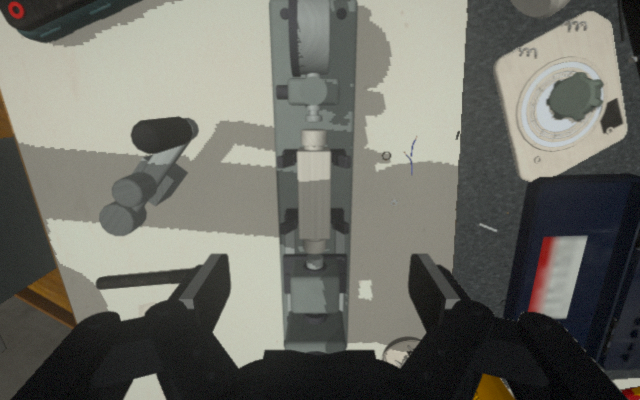

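The spacer lies square in both saddles, (300-330, 130-265), with the plunger at (313,112) and the tail anvil at (315,265). Next is a close look at the drive's angle.

Emit:
play_rows(series=[-4,-38,0,0,0,0,0,-8,-76,0,0,0,0,0,-12,-114,0,0,0,0,0,-16,-152,0,0,0,0,0,-20,-190,0,0,0,0,0,-23,-220,0,0,0,0,0,-23,-220,0,0,0,0,0,-23,-220,0,0,0,0,0])

```text
clock: 8.7
tcp_pos: [0.5793, -0.1733, 0.135]
eef_rot: [[0.103, 0.995, -0.004], [0.995, -0.103, 0.002], [0.001, -0.004, -1.0]]
wrist_force: [0.1, 0.6, -0.6]
gripper_width: 0.997
grasp_force: 0.0
```

Run:
```python
from h import *
c,im,d=snap("wrist","w7")
s=state();print(s["tcp_pos"])
P=cloud(c,d)*1000
def rect(n,lo,hi,r=60):
    m=(P[...,2]>lo)&(P[...,2]<hi)&(np.hypot(P[...,0]-587,P[...,1]+124.5)<r);p=P[m]
    print(n,len(p),cv2.minAreaRect(p[:,:2].astype(np.float32)),np.median(p[:,2]))
rect("gearbox",77,82);rect("boss",83,87,25);rect("body",92,101,20);rect("top",108,115,20)
u,v=proj(c,[[.587,-.1245,.1]])[0];u,v=int(u),int(v);print(u,v)
a=im[max(0,v-60):v+60,max(0,u-60):u+60];cv2.imwrite("pics/dr.png",cv2.cvtColor(cv2.resize(a,None,fx=5,fy=5,interpolation=cv2.INTER_CUBIC),cv2.COLOR_RGB2BGR))
```

```text
[ 0.57953453 -0.1720296   0.13517397]
gearbox 3143 ((587.9304809570312, -125.8079833984375), (61.03460693359375, 58.814334869384766), 84.24681854248047) 79.72458648198193
boss 2480 ((587.764892578125, -125.75827026367188), (44.27557373046875, 44.69510269165039), 37.80815887451172) 84.98454098095984
body 29 ((589.08349609375, -118.99429321289062), (0.21586574614048004, 13.54471206665039), 81.80035400390625) 96.81606899103477
top 220 ((588.02978515625, -125.8465805053711), (9.977518081665039, 9.800576210021973), 84.02800750732422) 110.50561571787836
322 143
```

View pics/dr.png

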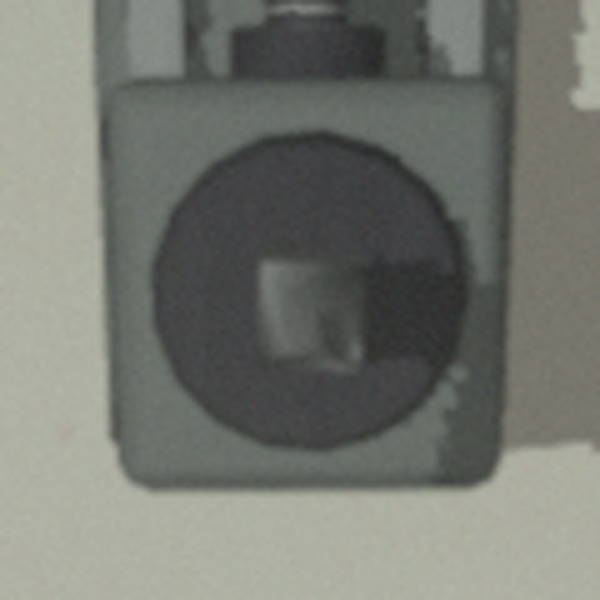

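The crop shows the square nub at (312,312) nearly parallel to the gearbox sides, at a yaw of about -6°, with its axis at (588,-126). On to the crank.

Emit:
play_rows(series=[-17,31,0,0,0,-5,0,-34,62,0,0,0,-10,0,-51,93,0,0,0,-16,0,-68,124,0,0,0,-22,0,-85,155,0,0,0,-28,0,-102,186,0,0,0,-34,0,-119,217,0,0,0,-40,0,-131,239,0,0,0,-40,0,-131,239,0,0,0,-40,0,-131,239,0,0,0,-40,0])

```text
clock: 9.58
tcp_pos: [0.4484, 0.0689, 0.1366]
eef_rot: [[0.712, 0.702, -0.001], [0.702, -0.712, 0.0], [-0.001, -0.001, -1.0]]
wrist_force: [0.0, -0.8, 0.2]
gripper_width: 1.001
grasp_force: 0.0
```

Run:
```python
from h import *
c,im,d=snap("wrist","w8")
s=state();print(s["tcp_pos"],s["eef_rot"][:,1],s["joint_pos"][5])
P=cloud(c,d)*1000
def rect(n,lo,hi,cx,cy,r):
    m=(P[...,2]>lo)&(P[...,2]<hi)&(np.hypot(P[...,0]-cx,P[...,1]-cy)<r);p=P[m]
    if len(p)>3: print(n,len(p),cv2.minAreaRect(p[:,:2].astype(np.float32)),cv2.minEnclosingCircle(p[:,:2].astype(np.float32)))
    return p
rect("boss",70,75,449,66,20);rect("grip",104,109,495,111,20);rect("cw",50,54,419,37,25)
p=rect("arm",42,46,473,89,18); v=np.linalg.svd(p[:,:2]-p[:,:2].mean(0),full_matrices=0)[2][0];print(np.degrees(np.arctan2(*v[::-1])))
```

```text
[0.44949574 0.06795516 0.13688762] [ 7.00670299e-01 -7.13485186e-01 -1.43754954e-04] 0.848979762769126
boss 681 ((449.2602844238281, 67.9183349609375), (24.80695343017578, 24.49444007873535), 23.04767608642578) ((449.0673522949219, 67.83724212646484), 12.93262767791748)
grip 762 ((495.9103698730469, 112.40605163574219), (19.740535736083984, 20.300098419189453), 44.28738021850586) ((496.1584777832031, 112.77725982666016), 10.409485816955566)
cw 849 ((419.3842468261719, 38.33966064453125), (31.073217391967773, 31.370820999145508), 57.12788009643555) ((419.22406005859375, 38.78025436401367), 16.27411651611328)
arm 713 ((471.93206787109375, 89.05445861816406), (33.62138366699219, 16.802364349365234), 44.191471099853516) ((472.8111877441406, 88.98980712890625), 17.792991638183594)
-135.97055480996062
```

Emit:
play_rows(series=[0,0,-35,0,0,0,0,0,0,-70,0,0,0,0,0,0,-105,0,0,0,0,0,0,-125,0,0,0,0,0,0,-134,0,0,0,0,0,0,-134,0,0,0,0.6,0,0,-134,0,0,0,1,0,0,-134,0,0,0,1,0,0,-134,0,0,0,1,0,0,-134,0,0,0,1,0,0,-134,0,0,0,1,0,0,-134,0,0,0,1], squeeze=70)

```text
clock: 10.63
tcp_pos: [0.4516, 0.0669, 0.0048]
eef_rot: [[0.716, 0.698, 0.003], [0.698, -0.716, 0.0], [0.002, 0.002, -1.0]]
wrist_force: [-1.1, 1.3, 5.6]
gripper_width: 0.282
grasp_force: 68.3
```

Emit:
play_rows(series=[0,0,15,0,0,0,1,0,0,45,0,0,0,1,0,0,80,0,0,0,1,0,0,115,0,0,0,1,0,0,145,0,0,0,1,15,-22,150,0,0,6,1,35,-49,150,0,0,12,1,56,-78,150,0,0,18,1,77,-107,150,0,0,24,1,98,-136,150,0,0,30,1,119,-165,150,0,0,36,1,139,-194,150,0,0,39.6,1])

```text
clock: 11.63
tcp_pos: [0.589, -0.1285, 0.1524]
eef_rot: [[0.102, 0.995, -0.001], [0.995, -0.102, 0.0], [0.0, -0.001, -1.0]]
wrist_force: [0.5, -0.2, -3.4]
gripper_width: 0.282
grasp_force: 69.6
```

Emit:
play_rows(series=[0,0,0,0,0,0,1,0,0,0,0,0,0,1,0,0,0,0,0,0,1,0,0,0,0,0,0,1])

```text
clock: 11.97
tcp_pos: [0.5875, -0.1261, 0.1523]
eef_rot: [[0.106, 0.994, -0.003], [0.994, -0.106, 0.001], [0.001, -0.003, -1.0]]
wrist_force: [-0.1, 0.3, -4.1]
gripper_width: 0.281
grasp_force: 69.8
```

Run:
```python
from h import *
c,im,d=snap("wrist","w9")
s=state();print(s["tcp_pos"],s["eef_rot"][:,0],s["wrist_force"],s["torque"],s["joint_pos"][5])
P=cloud(c,d)*1000
z0=s["tcp_pos"][2]*1000-3
print("z0",z0)
def rect(n,lo,hi,cx,cy,r):
    m=(P[...,2]>lo+z0)&(P[...,2]<hi+z0)&(np.hypot(P[...,0]-cx,P[...,1]-cy)<r);p=P[m]
    if len(p)>3: print(n,len(p),cv2.minAreaRect(p[:,:2].astype(np.float32)),np.median(p[:,2]))
    return p
rect("grip",100,112,595,-61,25);
p=rect("arm",40,48,592,-90,18)
if len(p): v=np.linalg.svd(p[:,:2]-p[:,:2].mean(0),full_matrices=0)[2][0];print(np.degrees(np.arctan2(*v[::-1])))
```

```text
[ 0.58777721 -0.12595054  0.15263418] [1.05884058e-01 9.94378327e-01 5.55716225e-04] [-0.33031265 -0.04339433 -3.84908189] [-0.06309324  0.00383182  0.05813867] -0.17766159446564114
z0 149.63417569037975
grip 5618 ((596.3154296875, -62.87330627441406), (21.5675048828125, 21.730182647705078), 9.997515678405762) 253.19626903638817
arm 1179 ((590.7609252929688, -98.45868682861328), (18.895666122436523, 17.561552047729492), 82.90223693847656) 191.45016373474553
-45.298111802227886
```

View pics/w9.png

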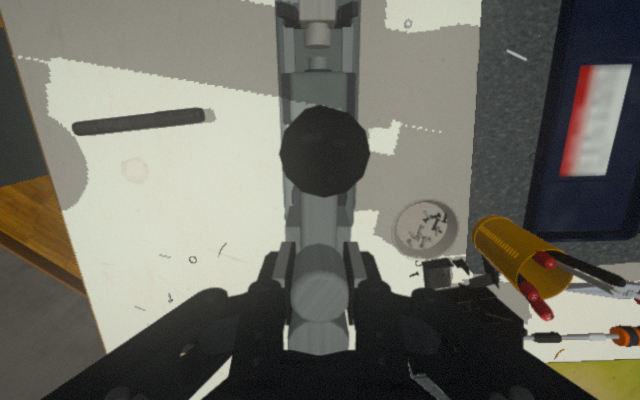

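The crank hangs along the comparator, grip at (325,150), hub over the drive. The orange cup of tools at (525,265) is clear of the winding circle at working height. I'll lower slowly.

Emit:
play_rows(series=[0,0.7,-15,0,0,0,1,0,0.7,-30,0,0,0,1,0,0.7,-35,0,0,0,1,0,0.7,-39,0,0,0,1,0,0.7,-43,0,0,0,1,0,0.7,-46,0,0,0,1,0,0.7,-46,0,0,0,1])

```text
clock: 12.6
tcp_pos: [0.5893, -0.126, 0.1073]
eef_rot: [[0.107, 0.994, 0.0], [0.994, -0.107, 0.001], [0.001, 0.0, -1.0]]
wrist_force: [0.2, 0.7, -4.0]
gripper_width: 0.283
grasp_force: 69.9
```

Force is still just the weight, so it is entering freely. Continuing down.

Emit:
play_rows(series=[0,0,-3,0,0,0,1,0,0,-6,0,0,0,1,0,0,-9,0,0,0,1,0,0,-12,0,0,0,1,0,0,-14.5,0,0,0,1,0,0,-14.5,0,0,0,1])

```text
clock: 13.1
tcp_pos: [0.5892, -0.1261, 0.0922]
eef_rot: [[0.107, 0.994, 0.0], [0.994, -0.107, 0.001], [0.001, 0.0, -1.0]]
wrist_force: [2.0, 2.9, -5.0]
gripper_width: 0.28
grasp_force: 69.8
```

Emit:
play_rows(series=[0,0,-1,0,0,0,1,0,0,-2,0,0,0,1,0,0,-2,0,0,0,1])

```text
clock: 13.35
tcp_pos: [0.5892, -0.1263, 0.0908]
eef_rot: [[0.107, 0.994, 0.0], [0.994, -0.107, 0.001], [0.001, 0.0, -1.0]]
wrist_force: [0.2, 4.5, -2.3]
gripper_width: 0.28
grasp_force: 70.1
```

Emit:
play_rows(series=[0,0,0,0,0,0,0.5,0,0,0,0,0,0,0,0,0,0,0,0,0,0,0,0,0,0,0,0,0,0,0,0,0,0,0,0,0,0,15,0,0,0,0,0,0,45,0,0,0,0,0,0,75,0,0,0,0,0,0,75,0,0,0,0,0,0,75,0,0,0,0])

```text
clock: 14.18
tcp_pos: [0.5913, -0.1274, 0.1688]
eef_rot: [[0.107, 0.994, 0.006], [0.994, -0.107, -0.002], [-0.001, 0.006, -1.0]]
wrist_force: [-0.5, 0.1, -0.8]
gripper_width: 1.001
grasp_force: 0.0
```

```bash
cat >> h.py <<'E'
def crank(f):
    c,im,d=snap("wrist",f);s=state();print(s["clock"],s["tcp_pos"],s["eef_rot"][:,1],s["wrist_force"])
    P=cloud(c,d)*1000
    def top(lo,hi,lim):
        m=((P[...,2]>lo)&(P[...,2]<hi)&(np.hypot(P[...,0]-588,P[...,1]+126)<lim)).astype(np.uint8)
        k,l,st,_=cv2.connectedComponentsWithStats(m);i=1+np.argmax(st[1:,4]);p=P[l==i]
        return np.array(cv2.minAreaRect(p[:,:2].astype(np.float32))[0]),len(p),np.median(p[:,2])
    g=top(187,197,95);b=top(153,161,20);w=top(134,140,65)
    print("grip",g,"boss",b,"cw",w)
    for n,v in(("g-b",g[0]-b[0]),("g-w",g[0]-w[0]),("b-w",b[0]-w[0])): print(n,np.hypot(*v).round(1),np.degrees(np.arctan2(v[1],v[0])).round(2))
E
python3 -c "
from h import *
crank('w10')"
```

```text
14.2333 [ 0.58964428 -0.12692508  0.16673833] [ 0.99428779 -0.10671477  0.0019345 ] [-0.5034132   0.79739297 -0.46615346]
grip (array([595.84442139, -61.83573532]), 1548, np.float64(190.62851554467215)) boss (array([ 588.31451416, -126.15847778]), 1093, np.float64(156.7753726911777)) cw (array([ 583.49365234, -167.35519409]), 1241, np.float64(136.7524147414525))
g-b 64.8 83.32
g-w 106.2 83.32
b-w 41.5 83.33
```

The crank is fully home: grip top at 190.6 mm, as it must be, and arm at 83.3°. Now I'll take the grip.

Emit:
play_rows(series=[4,32,0,0,0,0,0,7.5,64.4,0,0,0,0,0,7.5,64.4,-10,0,0,0,0,7.5,64.4,-35,0,0,0,0,7.5,64.4,-55,0,0,0,0,7.5,64.4,-62,0,0,0,0,7.5,64.4,-62,0,0,0,0.6,7.5,64.4,-62,0,0,0,1,7.5,64.4,-62,0,0,0,1,7.5,64.4,-62,0,0,0,1,7.5,64.4,-62,0,0,0,1,7.5,64.4,-62,0,0,0,1], squeeze=30)

```text
clock: 15.23
tcp_pos: [0.5977, -0.0625, 0.1052]
eef_rot: [[0.107, 0.994, 0.002], [0.994, -0.107, -0.0], [-0.0, 0.003, -1.0]]
wrist_force: [0.2, -0.4, 2.6]
gripper_width: 0.271
grasp_force: 29.4
```

Run:
```python
from h import *
print(state()["joint_pos"],state()["wrist_force"],state()["tcp_pos"])
# circle rows: 15 deg cw steps, 12 per call (half turn), offsets from start of call
for a0 in (83.3,83.3-180):
    r=[]
    for k in range(1,13):
        a=np.radians(a0-15*k);b=np.radians(a0)
        r+=[round(65*(np.cos(a)-np.cos(b)),1),round(65*(np.sin(a)-np.sin(b)),1),0,0,0,0,1]
    print(r)
```

```text
[-1.76588366e-01  3.62755116e-01  1.76523537e+00  1.70202256e-05
  1.01107299e+00 -6.94873726e-02] [ 0.22369577 -0.42024009  2.55286137] [ 0.59768361 -0.06246261  0.10516612]
[np.float64(16.4), np.float64(-4.2), 0, 0, 0, 0, 1, np.float64(31.3), np.float64(-12.4), 0, 0, 0, 0, 1, np.float64(43.4), np.float64(-24.3), 0, 0, 0, 0, 1, np.float64(52.1), np.float64(-38.8), 0, 0, 0, 0, 1, np.float64(56.7), np.float64(-55.2), 0, 0, 0, 0, 1, np.float64(57.0), np.float64(-72.1), 0, 0, 0, 0, 1, np.float64(52.8), np.float64(-88.6), 0, 0, 0, 0, 1, np.float64(44.5), np.float64(-103.4), 0, 0, 0, 0, 1, np.float64(32.7), np.float64(-115.6), 0, 0, 0, 0, 1, np.float64(18.1), np.float64(-124.3), 0, 0, 0, 0, 1, np.float64(1.8), np.float64(-128.9), 0, 0, 0, 0, 1, np.float64(-15.2), np.float64(-129.1), 0, 0, 0, 0, 1]
[np.float64(-16.4), np.float64(4.2), 0, 0, 0, 0, 1, np.float64(-31.3), np.float64(12.4), 0, 0, 0, 0, 1, np.float64(-43.4), np.float64(24.3), 0, 0, 0, 0, 1, np.float64(-52.1), np.float64(38.8), 0, 0, 0, 0, 1, np.float64(-56.7), np.float64(55.2), 0, 0, 0, 0, 1, np.float64(-57.0), np.float64(72.1), 0, 0, 0, 0, 1, np.float64(-52.8), np.float64(88.6), 0, 0, 0, 0, 1, np.float64(-44.5), np.float64(103.4), 0, 0, 0, 0, 1, np.float64(-32.7), np.float64(115.6), 0, 0, 0, 0, 1, np.float64(-18.1), np.float64(124.3), 0, 0, 0, 0, 1, np.float64(-1.8), np.float64(128.9), 0, 0, 0, 0, 1, np.float64(15.2), np.float64(129.1), 0, 0, 0, 0, 1]
```

Half turn 1:

Emit:
play_rows(series=[16.4,-4.2,0,0,0,0,1,31.3,-12.4,0,0,0,0,1,43.4,-24.3,0,0,0,0,1,52.1,-38.8,0,0,0,0,1,56.7,-55.2,0,0,0,0,1,57,-72.1,0,0,0,0,1,52.8,-88.6,0,0,0,0,1,44.5,-103.4,0,0,0,0,1,32.7,-115.6,0,0,0,0,1,18.1,-124.3,0,0,0,0,1,1.8,-128.9,0,0,0,0,1,-15.2,-129.1,0,0,0,0,1])

```text
clock: 16.23
tcp_pos: [0.5828, -0.1921, 0.1049]
eef_rot: [[0.109, 0.994, 0.006], [0.994, -0.109, 0.0], [0.001, 0.006, -1.0]]
wrist_force: [2.4, 3.7, 1.0]
gripper_width: 0.272
grasp_force: 29.7
```

Run:
```python
from h import *
c,im,d=snap("top","top3");s=state();print(s["tcp_pos"],s["wrist_force"],s["torque"])
c,im,d=snap("wrist","w11");L=comp(cloud(c,d)*1000)
m=(L[...,2]>66)&(L[...,2]<76)&(abs(L[...,0])<30)&(L[...,1]<0)&(L[...,1]>-110);p=L[m];print(len(p),np.percentile(p[:,1],[1,99]) if len(p) else 0)
```

```text
[ 0.57885201 -0.19197984  0.10445866] [-3.31111473  1.79025537  5.20132474] [ 0.59545224  0.02194857 -0.01775845]
83 [-89.12582768 -83.90357279]
```

Forces are small, so it is turning. Half turn 2:

Emit:
play_rows(series=[-16.4,4.2,0,0,0,0,1,-31.3,12.4,0,0,0,0,1,-43.4,24.3,0,0,0,0,1,-52.1,38.8,0,0,0,0,1,-56.7,55.2,0,0,0,0,1,-57,72.1,0,0,0,0,1,-52.8,88.6,0,0,0,0,1,-44.5,103.4,0,0,0,0,1,-32.7,115.6,0,0,0,0,1,-18.1,124.3,0,0,0,0,1,-1.8,128.9,0,0,0,0,1,15.2,129.1,0,0,0,0,1])

```text
clock: 17.33
tcp_pos: [0.5977, -0.0617, 0.1048]
eef_rot: [[0.105, 0.994, 0.001], [0.994, -0.105, -0.001], [-0.001, 0.001, -1.0]]
wrist_force: [-1.5, -3.3, 1.6]
gripper_width: 0.272
grasp_force: 29.9
```

Run:
```python
from h import *
c,im,d=snap("wrist","w12");s=state();print(s["tcp_pos"],s["wrist_force"],s["torque"]);L=comp(cloud(c,d)*1000)
m=(L[...,2]>66)&(L[...,2]<76)&(abs(L[...,0])<35)&(L[...,1]<70)&(L[...,1]>-110);p=L[m];print(len(p),np.percentile(p[:,1],[1,99]))
z=np.load("pics/w10.npz");L=comp(cloud({k:z[k] for k in("mtx","k1","R","t")},z["d"])*1000)
for v in range(0,400,15): print(L[v,320].round(0).tolist(),end=" ")
```

```text
[ 0.60190828 -0.06308629  0.10513916] [ 4.01872436 -0.92954853  2.17012939] [ 0.0726324  -0.14797565 -0.01786508]
8504 [-85.02404342  47.34208204]
[9.0, -1.0, 69.0] [9.0, -11.0, 67.0] [9.0, -20.0, 59.0] [8.0, -32.0, 61.0] [8.0, -43.0, 59.0] [8.0, -56.0, 72.0] [8.0, -68.0, 74.0] [7.0, -78.0, 189.0] [7.0, -85.0, 191.0] [6.0, -92.0, 192.0] [7.0, -109.0, 129.0] [7.0, -120.0, 128.0] [7.0, -131.0, 128.0] [6.0, -141.0, 131.0] [6.0, -143.0, 158.0] [6.0, -154.0, 157.0] [6.0, -178.0, 130.0] [6.0, -187.0, 137.0] [6.0, -199.0, 137.0] [5.0, -303.0, -1.0] [5.0, -326.0, -2.0] [5.0, -338.0, 13.0] [4.0, -349.0, 27.0] [4.0, -399.0, -1.0] [5.0, -143.0, 279.0] [5.0, -143.0, 284.0] [5.0, -142.0, 288.0]
```

View pics/w12.png

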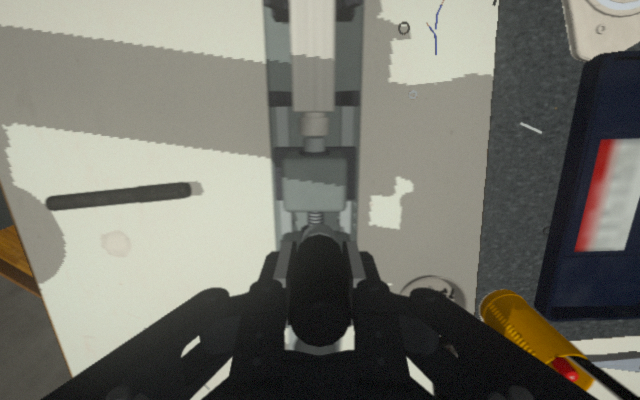

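The tail anvil at (315,143) now meets the spacer's turned end after turn 1, and the crank grip is back at (320,285). Turn 2:

Emit:
play_rows(series=[16.4,-4.2,0,0,0,0,1,31.3,-12.4,0,0,0,0,1,43.4,-24.3,0,0,0,0,1,52.1,-38.8,0,0,0,0,1,56.7,-55.2,0,0,0,0,1,57,-72.1,0,0,0,0,1,52.8,-88.6,0,0,0,0,1,44.5,-103.4,0,0,0,0,1,32.7,-115.6,0,0,0,0,1,18.1,-124.3,0,0,0,0,1,1.8,-128.9,0,0,0,0,1,-15.2,-129.1,0,0,0,0,1])

```text
clock: 18.38
tcp_pos: [0.5828, -0.1922, 0.1048]
eef_rot: [[0.109, 0.994, 0.005], [0.994, -0.109, 0.0], [0.001, 0.005, -1.0]]
wrist_force: [1.7, 2.9, 1.6]
gripper_width: 0.274
grasp_force: 29.9
```

Emit:
play_rows(series=[-16.4,4.2,0,0,0,0,1,-31.3,12.4,0,0,0,0,1,-43.4,24.3,0,0,0,0,1,-52.1,38.8,0,0,0,0,1,-56.7,55.2,0,0,0,0,1,-57,72.1,0,0,0,0,1,-52.8,88.6,0,0,0,0,1,-44.5,103.4,0,0,0,0,1,-32.7,115.6,0,0,0,0,1,-18.1,124.3,0,0,0,0,1,-1.8,128.9,0,0,0,0,1,15.2,129.1,0,0,0,0,1])

```text
clock: 19.38
tcp_pos: [0.597, -0.0616, 0.1048]
eef_rot: [[0.105, 0.994, 0.0], [0.994, -0.105, -0.001], [-0.0, 0.001, -1.0]]
wrist_force: [-2.5, -2.7, 3.6]
gripper_width: 0.273
grasp_force: 30.0
```

```bash
cat > t.py <<'E'
from h import *
import sys
def tail(f):
    z=np.load(f"pics/{f}.npz");L=comp(cloud({k:z[k] for k in("mtx","k1","R","t")},z["d"])*1000)
    # tail carriage +y edge (z~73) and spacer -y end shoulder
    m=(L[...,2]>70)&(L[...,2]<77)&(abs(L[...,0])<28)&(L[...,1]<0)&(L[...,1]>-100)
    p=L[m]; e=[np.percentile(p[abs(p[:,0]-x)<4][:,1],98) for x in(-12,-6,0,6,12) if (abs(p[:,0]-x)<4).sum()>20]
    m=(L[...,2]>66)&(L[...,2]<71)&(abs(L[...,0]-2)<10)&(L[...,1]<60)&(L[...,1]>-45);q=L[m]
    print(f,"carriage +y edge",np.round(e,1),"spacer shoulder",np.percentile(q[:,1],[1,2]).round(1))
for f in sys.argv[1:]: tail(f)
E
python3 - <<'E'
from h import *
s=state();print(s["tcp_pos"],s["wrist_force"]);snap("wrist","w13")
E
python3 t.py w6 w10 w12 w13
```

```text
[ 0.59700966 -0.06158152  0.10481595] [-2.51066864 -2.73669643  3.55559579]
w6 carriage +y edge [-54.  -54.2 -54.4 -53.6 -54.2] spacer shoulder [-16.5 -15.4]
w10 carriage +y edge [-54.2 -53.4 -54.  -53.6 -54.3] spacer shoulder [-17.2 -17. ]
w12 carriage +y edge [-48.2 -48.3 -48.4 -48.4 -48.5] spacer shoulder [-16.8 -16.1]
w13 carriage +y edge [-42.4 -42.4 -42.5 -42.6 -42.4] spacer shoulder [-41.7 -25.9]
```

The tail edge has gone -54.0, -48.3, -42.4 mm, which is two turns less the crank's play. Turn 3:

Emit:
play_rows(series=[16.4,-4.2,0,0,0,0,1,31.3,-12.4,0,0,0,0,1,43.4,-24.3,0,0,0,0,1,52.1,-38.8,0,0,0,0,1,56.7,-55.2,0,0,0,0,1,57,-72.1,0,0,0,0,1,52.8,-88.6,0,0,0,0,1,44.5,-103.4,0,0,0,0,1,32.7,-115.6,0,0,0,0,1,18.1,-124.3,0,0,0,0,1,1.8,-128.9,0,0,0,0,1,-15.2,-129.1,0,0,0,0,1])

```text
clock: 20.43
tcp_pos: [0.5825, -0.1921, 0.1048]
eef_rot: [[0.109, 0.994, 0.005], [0.994, -0.109, 0.0], [0.001, 0.005, -1.0]]
wrist_force: [2.2, 2.2, 0.8]
gripper_width: 0.273
grasp_force: 29.9
```

Emit:
play_rows(series=[-16.4,4.2,0,0,0,0,1,-31.3,12.4,0,0,0,0,1,-43.4,24.3,0,0,0,0,1,-52.1,38.8,0,0,0,0,1,-56.7,55.2,0,0,0,0,1,-57,72.1,0,0,0,0,1,-52.8,88.6,0,0,0,0,1,-44.5,103.4,0,0,0,0,1,-32.7,115.6,0,0,0,0,1,-18.1,124.3,0,0,0,0,1,-1.8,128.9,0,0,0,0,1,15.2,129.1,0,0,0,0,1])

```text
clock: 21.43
tcp_pos: [0.5965, -0.0615, 0.1048]
eef_rot: [[0.106, 0.994, -0.0], [0.994, -0.106, 0.0], [-0.0, -0.0, -1.0]]
wrist_force: [-3.4, -2.3, 3.7]
gripper_width: 0.274
grasp_force: 30.1
```

Emit:
play_rows(series=[0,0,0,0,0,0,1,0,0,0,0,0,0,1,0,0,0,0,0,0,1])

```text
clock: 21.68
tcp_pos: [0.5979, -0.0621, 0.105]
eef_rot: [[0.108, 0.994, 0.004], [0.994, -0.108, 0.001], [0.001, 0.004, -1.0]]
wrist_force: [1.5, 2.4, 6.1]
gripper_width: 0.273
grasp_force: 30.3
```

```bash
python3 - <<'E'
from h import *
s=state();print(s["tcp_pos"],s["wrist_force"]);c,im,d=snap("wrist","w14")
P=cloud(c,d)*1000
m=(P[...,2]>184)&(P[...,2]<197)&(np.hypot(P[...,0]-595,P[...,1]+62)<18);p=P[m];print(len(p),cv2.minAreaRect(p[:,:2].astype(np.float32)) if len(p)>3 else 0)
E
python3 t.py w14
```

```text
[ 0.59786271 -0.0620778   0.10504033] [1.52897848 2.44312032 6.12633208]
3177 ((596.8244018554688, -59.27139663696289), (22.115694046020508, 29.61797523498535), 85.42033386230469)
w14 carriage +y edge [-36.1 -36.3 -36.4 -36.4 -36.4] spacer shoulder [-35.8 -35.3]
```

The tail is at -36.3, short of -36.0 only by the socket play (about 10.9° of lead). I'll add the last 10° of crank, gently.

Emit:
play_rows(series=[2.8,-0.4,0,0,0,0,1,5.7,-1,0,0,0,0,1,8.6,-1.7,0,0,0,0,1,10.5,-2.2,0,0,0,0,1,11.4,-2.4,0,0,0,0,1,11.4,-2.4,0,0,0,0,1,11.4,-2.4,0,0,0,0,1,11.4,-2.4,0,0,0,0,1])

```text
clock: 22.4
tcp_pos: [0.6073, -0.0643, 0.1048]
eef_rot: [[0.108, 0.994, 0.001], [0.994, -0.108, 0.001], [0.001, 0.0, -1.0]]
wrist_force: [-1.5, 2.8, 7.0]
gripper_width: 0.269
grasp_force: 30.4
```

Emit:
play_rows(series=[0,0,0,0,0,0,0.7,0,0,0,0,0,0,0.5,0,0,0,0,0,0,0.2,0,0,0,0,0,0,0,0,0,0,0,0,0,0,0,0,15,0,0,0,0,0,0,45,0,0,0,0,-4,-32,70,0,0,0,0,-19,-62,70,0,0,0,0,-19,-62,70,0,0,0,0,-19,-62,70,0,0,0,0])

```text
clock: 23.32
tcp_pos: [0.5885, -0.128, 0.174]
eef_rot: [[0.11, 0.994, 0.0], [0.994, -0.11, 0.0], [0.0, 0.0, -1.0]]
wrist_force: [-0.6, 0.9, -0.6]
gripper_width: 0.999
grasp_force: 0.0
```

```bash
python3 -c "
from h import *
crank('w15')"; python3 t.py w15
```

```text
23.3667 [ 0.58843631 -0.12687253  0.17336354] [ 9.94102457e-01 -1.08442437e-01 -7.36345653e-04] [-0.38148495 -0.19034765 -0.19276285]
grip (array([607.043396  , -63.54620361]), 1412, np.float64(190.59662025577256)) boss (array([ 587.79040527, -125.52115631]), 1057, np.float64(156.70892628183643)) cw (array([ 575.50598145, -165.49255371]), 1233, np.float64(136.74191225492555))
g-b 64.9 72.74
g-w 106.7 72.81
b-w 41.8 72.92
w15 carriage +y edge [-36.6 -36.2 -36.1 -36.3 -36.5] spacer shoulder [-35.8 -35.3]
```

The crank is at 72.8°, i.e. three turns plus the play lead, still fully seated and released, and the tail has moved about 18 mm. I'll back off upward, check once and hand in.

Emit:
play_rows(series=[0,0,30,0,0,0,0,-20,0,60,0,0,0,0,-40,20,80,0,0,0,0,-60,60,80,0,0,0,0,-60,90,80,0,0,0,0,-60,90,80,0,0,0,0,-60,90,80,0,0,0,0])

```text
clock: 23.95
tcp_pos: [0.5285, -0.0342, 0.2532]
eef_rot: [[0.102, 0.995, -0.001], [0.995, -0.102, 0.0], [0.0, -0.001, -1.0]]
wrist_force: [-0.1, 0.6, -1.2]
gripper_width: 0.996
grasp_force: 0.0
```

```bash
python3 - <<'E'
from h import *
c,im,d=snap("wrist","w16");print(state()["tcp_pos"],state()["wrist_force"])
L=comp(cloud(c,d)*1000)
m=(abs(L[...,0]-1.5)<8)&(L[...,2]>45)&(L[...,2]<72)
y=L[...,1]
for a in range(-45,105,6):
    k=m&(y>=a)&(y<a+6)
    if k.sum()>5: print(a,np.median(L[k][:,2]).round(1),end="; ")
E
python3 t.py w16
```

```text
[ 0.52880479 -0.03541124  0.25308984] [ 0.42184042 -0.73238299 -0.55477325]
-39 67.1; -33 60.4; -27 61.6; -21 63.9; -15 63.0; -9 67.6; -3 68.0; 3 68.2; 9 68.3; 15 68.2; 21 67.9; 27 68.1; 33 68.1; 39 68.0; 45 68.1; 51 67.9; 57 68.0; 63 68.3; 69 66.6; 75 63.7; 81 63.8; 87 60.3; 93 60.1; w16 carriage +y edge [-36.4 -36.  -36.1 -36.1 -36.1] spacer shoulder [-35.5 -35.2]
```

View pics/w16.png

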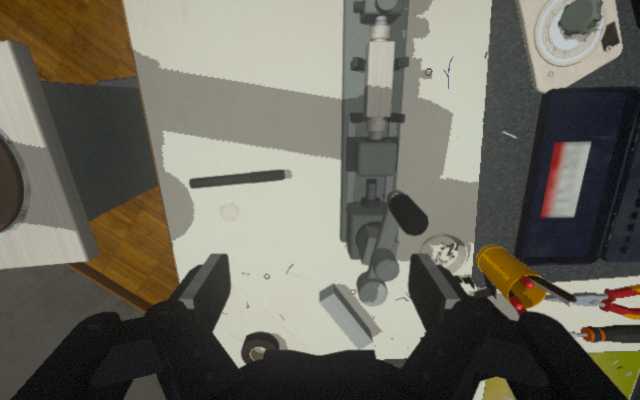

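The spacer lies flat (top at 68 mm) between the anvil at (377,130) and the plunger at (381,28). The crank is on the drive at (385,262), and the tail edge is at -36.1, so 18 mm of travel. The master, marker, tape and dish are where they were.

```bash
python3 -c "
from station import *
print(hand_in())"
```

```text
the job is handed in; nothing more can be done
None
```

The job is handed in: the spacer lies flat in the saddles, the crank is on the drive, the tail is wound in three turns clockwise (about 18 mm measured), and the other things are where they lay; I did not read the needle itself.

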